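# Put the camera kit back in its fitted trays

### The arm

A 6-joint arm with a two-finger parallel gripper is mounted at the origin on the work surface. World frame = base frame: x ahead of the robot, y to its left, z up, the work surface at z = 0. Lengths are in mm, angles in rad, forces in N, time in s.
With the tool pointing down it reaches from about 300 to 775 mm from the base axis. Payload 14.6 kg.
Tool frame: the origin (TCP) lies between the finger pads; the fingertips stand 19 mm ahead of it and the grasp point (between the pads) is the TCP; z points along the fingers, y is the line along which they close (so a half turn about z gives the same grasp; the last joint's range is limited). The gripper opens to 94 mm and grips with 3 to 60 N. Pads are 16 mm wide; open, the fingers measure 119 mm over their backs; the gripper's body (75 mm by 177 mm) begins 78 mm behind the grasp point.
Start: joints at [-1.236, 0.3, 1.521, -0, 1.321, -0.067], TCP at [215.084, -506.19, 224.446] pointing down, gripper open.
Joint ranges: [-3.03, 3.03], [-0.79, 2.21], [0.23, 2.52], [-1.04, 4.18], [0, 3.07], [-2.55, 2.55]. Speed limits (rad/s): [2.22, 2.22, 2.57, 3.14, 3.14, 3.14].

### API

Orientations are given as [roll, pitch, yaw] about the fixed x, y, z axes, in that order (R = Rz(yaw) Ry(pitch) Rx(roll)).
In Python, from cell import monitor, imaging, job, find_in, trace gives the robot as it stands. The module is installed in compiled form; this text tells all that it offers.
- The arm moves only by the tool arm_command, never from a script. Its argument "steps" is a list of rows, each a list of 5 numbers: the opening, from 0 (shut) to 1 (fully open), then the shift along the tool's x, y, z in mm, then the turn about the tool's z in degrees. In form: [[gripper, dx, dy, dz, turn], ...]. A call has 1 to 20 rows; each row is the pose to reach, as a shift and turn from the pose commanded when the call began, along the tool's axes at that moment; what a row does not reach only later rows make up. A row lasts 1/8 s, in which the tool goes at most 62.5 mm and 10.7 degrees, less where a joint would pass 70% of its speed; a pose out of reach is approached as far as the arm can. A call with a gripper value outside its range is refused whole. The fingers move at their own pace and stop on an object; "force" is the grip in N (left out, the last holds). Time passes only in rows, so rows that repeat a pose let the fingers close. It gives the time, the measured TCP pose, the force, the opening and the grip force at its end, in the units of the state.
- monitor.read_state(): the state, without advancing time (a new reading comes with each control period).
- imaging.camera(name): name is "side" or "top"; returns a dict with "img" (420x560x3 uint8, red, green, blue), "mtx" (3x3 intrinsics, pixels), "view" (4x4, takes a point from world to camera coordinates). Camera axes: x right, y down, z forward; pixel columns grow to the right and rows downward; lengths in mm; the calibration is good to about 2 mm. A picture is of the moment at which its call begins. There is no depth.
- job.sign_off(): hands the job in; it is judged then, once.
Trained networks look in a picture, given as the dict that the camera call returned (one of the last four; its "shot" number tells which), for a name from the list of things; names that differ only in an ending like _2 or _b are one class to them, and where a whole thing is asked for, a point or a joint stands for the part that bears it (a point fixed in the world has none). Each returns a list of dicts, best first, with "p" (0 to 1); they miss things now and then, are a little off and sometimes report something else, mostly with a low value. They report only what shows in the picture. A call takes as long as a camera call. They do not tell look-alikes from the thing itself.
- find_in(picture, target): "rect" ([centre column, centre row, width, height] in pixels, round what is visible of it).
- trace(picture, target): "region" (420x560 bool, what is visible of it) and "rect" ([centre column, centre row, width, height] in pixels, round what is visible of it).
The state is a dict: "clock": time; "joints": joint angles; "qd": joint speeds; "effort": joint torques, N m; "eef_pos": TCP position; "eef_rot": TCP orientation; "wrist_force": force on the tool from outside, world axes, zero at the start; "moment": the same for the moment, N m; "finger_gap": finger opening in mm; "finger_force": force on a finger pad.
Only numpy, scipy, OpenCV 4.12 (cv2) and the standard library are available. Lean on these libraries where they do the work, as an engineer would, in place of code of your own. Each camera call takes 0.05 s, during which the arm holds its last target. There are 200 camera calls.

### The job

Put the camera kit on the glass shelf back into its fitted wooden trays: the macro lens in the large round tray, the tripod foot in the small round one, the battery box in the oblong one and the square filter case in the square one, each standing upright and flat on the felt inside the rim. Set the lens down rather than dropping it and never tip it over. Leave the lens mug and the little amber cleaner bottle standing where they are.

Things in the scene. Friction and masses are not known exactly. Their poses are not given: they have to be found in the camera images.
- macro_lens: matte black macro lens standing upright, a cylinder 64 mm across (ribbed rubber bands to 66 mm) and 82 mm tall with a glass front on top, about 0.36 kg. Loose. Origin at the centre of its underside; z is up, x and y lie level.
- tripod_foot: stainless tripod leg foot standing upright, 62 mm tall: a black rubber sole 37 mm across and 10 mm high, tapering to a plain round shank 26 mm across from 18 mm above the underside to the top; about 0.12 kg. Loose. Origin at the centre of its underside; z is up, x and y lie level.
- battery_box: closed clear plastic battery box lying flat, 76 mm (its x) by 46 mm (its y) by 40 mm high, four round cells visible inside, plus a thin catch that stands out 1.5 mm near the top of one long side; about 0.15 kg. Loose. Origin at the centre of its underside; z is up, x and y lie level.
- filter_case: grey plastic filter case lying flat, 54 mm square and 40 mm high, with a round black disc 36 mm across on its top, about 0.14 kg. Loose. Origin at the centre of its underside; x and y run square to its sides, z is up.
- large_round_tray: low round wooden tray with a grey felt floor 80 mm across inside, 88 mm outside. Fixed in place during the job. Origin at the centre of its underside, which lies on the shelf; the floor is 4 mm above that, the rim 4 mm wide and its top 9 mm above the origin. Made for the macro lens.
- small_round_tray: low round wooden tray with a grey felt floor 52 mm across inside, 60 mm outside. Fixed in place during the job. Origin at the centre of its underside, which lies on the shelf; the floor is 4 mm above that, the rim 4 mm wide and its top 9 mm above the origin. Made for the tripod foot.
- oblong_tray: low oblong wooden tray with a grey felt floor 92 mm (its x) by 62 mm (its y) inside, 100 by 70 mm outside. Fixed in place during the job. Origin at the centre of its underside, which lies on the shelf; the floor is 4 mm above that, the rim 4 mm wide and its top 9 mm above the origin. Made for the battery box.
- square_tray: low square wooden tray with a grey felt floor 70 mm square inside, 78 mm outside; x and y run square to its sides. Fixed in place during the job. Origin at the centre of its underside, which lies on the shelf; the floor is 4 mm above that, the rim 4 mm wide and its top 9 mm above the origin. Made for the filter case.
- lens_mug: bystander: white ceramic mug shaped like a camera lens with a white clip-on lid, 75 mm across, 112 mm tall, handle to its own +y reaching 63 mm from the axis. Loose, stands at the robot's right. Origin at the centre of its underside.
- cleaner_bottle: bystander: small amber glass bottle of lens cleaner with a white cap, 32 mm across, 72 mm tall. Loose, stands in the middle of the shelf among the task's things, which may stand as near as 90 mm to it (centre to centre). Origin at the centre of its underside.
Mind the look-alikes: they are no part of the job. What is shaped like the macro_lens but purple or turquoise is not meant.

How it is judged:
By the outcome, as a careful person would: the job done as asked, in the order asked, and still so for the second after the job is handed in, with the robot touching nothing.
It also fails if it takes over 102 s, if anything falls off the work surface, if the arm or the gripper's body presses on something with over 40 N, if the wrist force passes 120 N, or if a joint passes its speed limit or range.

## Working session

There is one attempt and no reset: what is moved stays moved. The work goes in short steps, Python scripts to look and compute and a tool call to move; the robot and the scene stay as the last step left them, time stands still between calls to the robot, and variables do not carry over. Pictures are saved under pics/ and viewed, at most 14 in all, crops included, and the job is handed in when it is done.

Besides the shell and the picture viewer there is one more tool, called after "Call:" as name(argument=value, ...) on one line, values as JSON. arm_command: Moves the arm, as the interface text tells. Its arguments: {"type":"object","properties":{"steps":{"type":"array","items":{"type":"array","items":{"type":"number"}}},"force":{"type":"number"}},"required":["steps"]}

```bash
mkdir -p pics; cat > h.py <<'E'
import numpy as np, cv2
from cell import monitor, imaging, job, find_in, trace
def ray(c,uv):
    R=c["view"][:3,:3];t=c["view"][:3,3]
    d=R.T@np.linalg.solve(c["mtx"],np.array([uv[0],uv[1],1.0]));return -R.T@t,d
def at_z(c,uv,z):
    o,d=ray(c,uv);return o+d*(z-o[2])/d[2]
def proj(c,p):
    p=np.atleast_2d(p);q=(c["view"][:3,:3]@p.T).T+c["view"][:3,3];q=(c["mtx"]@q.T).T;return q[:,:2]/q[:,2:]
def save(c,n): cv2.imwrite("pics/%s.png"%n,cv2.cvtColor(c["img"],cv2.COLOR_RGB2BGR))
E
python3 - <<'E'
from h import *
s=monitor.read_state();print(s)
for n in("top","side"):
    c=imaging.camera(n);save(c,n+"0")
    print(n,-c["view"][:3,:3].T@c["view"][:3,3],c["view"][2,:3])
    for t in "macro_lens tripod_foot battery_box filter_case large_round_tray small_round_tray oblong_tray square_tray lens_mug cleaner_bottle".split():
        print(t,[(round(float(d["p"]),2),np.round(d["rect"]).tolist(),at_z(c,d["rect"][:2],20).round()[:2].tolist()) for d in find_in(c,t)[:4]])
E
```

```text
{'clock': 0.0, 'joints': array([-1.23560661e+00,  3.00458517e-01,  1.52157760e+00,  9.15185252e-06,
        1.32067955e+00, -6.66252793e-02]), 'qd': array([ 9.23236950e-04,  1.82162473e-04, -3.55193457e-05,  2.34335324e-03,
       -1.49873801e-03, -5.84110228e-04]), 'effort': array([-2.36670840e-04, -5.31808877e+01, -3.52735412e+01,  7.08030956e-02,
        2.44483317e-02, -9.98908945e-05]), 'eef_pos': array([ 215.00841863, -505.97770253,  223.89468606]), 'eef_rot': array([-3.14047272e+00, -8.36109346e-05,  4.01812677e-01]), 'wrist_force': array([-0.47041897, -0.15506922,  0.55161901]), 'moment': array([-0.00213523,  0.02433503, -0.01851991]), 'finger_force': 0.0, 'finger_gap': 93.99812580567657}
top [ 338.53864061  -93.48977875 1335.50745622] [ 0.09028069  0.01772414 -0.99575863]
macro_lens [(0.94, [367.0, 296.0, 35.0, 26.0], [245.0, -294.0]), (0.81, [412.0, 293.0, 37.0, 24.0], [253.0, -401.0]), (0.65, [279.0, 144.0, 25.0, 34.0], [619.0, -78.0])]
tripod_foot [(0.67, [371.0, 137.0, 15.0, 18.0], [636.0, -305.0])]
battery_box [(0.93, [286.0, 212.0, 37.0, 34.0], [448.0, -96.0]), (0.3, [
[... 608 characters left out ...]
 (0.63, [400.0, 171.0, 22.0, 17.0], [300.0, -484.0]), (0.53, [387.0, 183.0, 19.0, 5.0], [297.0, -397.0])]
tripod_foot [(0.53, [284.0, 149.0, 11.0, 22.0], [675.0, -360.0])]
battery_box [(0.92, [289.0, 199.0, 27.0, 23.0], [466.0, -134.0]), (0.3, [237.0, 200.0, 11.0, 25.0], [578.0, -33.0])]
filter_case [(0.59, [187.0, 210.0, 29.0, 22.0], [653.0, 94.0])]
large_round_tray [(0.61, [313.0, 174.0, 5.0, 9.0], [502.0, -295.0])]
small_round_tray [(0.61, [186.0, 276.0, 19.0, 17.0], [443.0, 281.0])]
oblong_tray [(0.74, [142.0, 236.0, 48.0, 28.0], [650.0, 253.0])]
square_tray [(0.95, [248.0, 236.0, 44.0, 26.0], [437.0, 70.0])]
lens_mug []
cleaner_bottle [(0.71, [239.0, 200.0, 11.0, 25.0], [574.0, -37.0])]
```

View pics/top0.png

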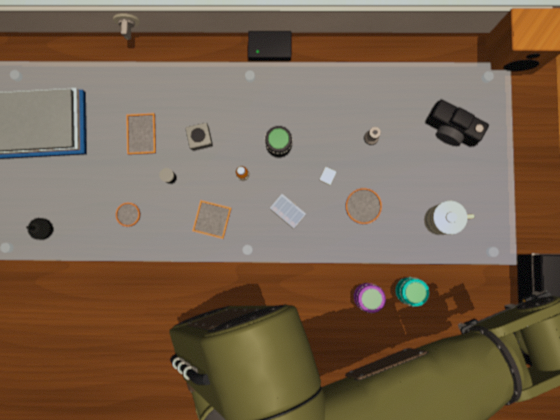

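View pics/side0.png

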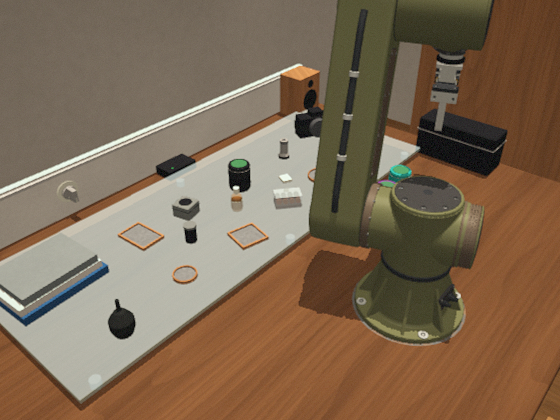

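The black lens at top (279,141) is the only one that fits. The purple (371,298) and turquoise (412,292) ones are look-alikes standing off the shelf. I'll confirm with a crop and fit the poses.

```bash
cat > fit.py <<'E'
from h import *
from scipy.optimize import minimize
def cyl(*rz): 
    a=np.linspace(0,2*np.pi,40,endpoint=False)
    return np.vstack([np.c_[r*np.cos(a),r*np.sin(a),0*a+z] for r,z in rz])
def box(x,y,h): return np.array([[i*x/2,j*y/2,k] for i in(-1,1) for j in(-1,1) for k in(0,h)],float)
M=dict(macro_lens=cyl((32.5,0),(33,78),(32,82)),tripod_foot=cyl((18.5,0),(18.5,10),(13,18),(13,62)),battery_box=box(76,46,40),filter_case=box(54,54,40),
 large_round_tray=cyl((44,0),(44,9)),small_round_tray=cyl((30,0),(30,9)),oblong_tray=box(100,70,9),square_tray=box(78,78,9),lens_mug=cyl((37.5,0),(37.5,112)),cleaner_bottle=cyl((16,0),(16,72)))
S=4
def sil(c,name,p):
    x,y,w=p;R=np.array([[np.cos(w),-np.sin(w),0],[np.sin(w),np.cos(w),0],[0,0,1]])
    q=proj(c,M[name]@R.T+[x,y,0]);return q
def fit(views,name,p0,yaw):
    """views: list of (camera, mask). maximise IoU of hull against mask (upsampled)."""
    def cost(v):
        p=[v[0],v[1],v[2]/50 if yaw else 0];t=0
        for c,m in views:
            q=sil(c,name,p);lo=np.floor(q.min(0)-12).astype(int)
            ys,xs=np.where(m);lo=np.minimum(lo,[xs.min()-3,ys.min()-3]);hi=np.maximum(np.ceil(q.max(0)+12),[xs.max()+3,ys.max()+3]).astype(int)
            lo=np.maximum(lo,0)
            sub=m[lo[1]:hi[1],lo[0]:hi[0]].astype(np.uint8)
            big=cv2.resize(sub,None,fx=S,fy=S,interpolation=cv2.INTER_NEAREST)
            im=np.zeros_like(big);h=cv2.convexHull(((q-lo+.5)*S-.5).astype(np.float32)).round().astype(np.int32);cv2.fillConvexPoly(im,h,1)
            t+=1-(im&big).sum()/max(1,(im|big).sum())
        return t/len(views)
    best=None
    for w in (np.arange(0,180,30) if yaw else [0]):
        r=minimize(cost,[p0[0],p0[1],np.radians(w)*50],method="Nelder-Mead",options=dict(initial_simplex=np.array([[0,0,0],[9,0,0],[0,9,0],[0,0,12]])+[p0[0],p0[1],np.radians(w)*50],xatol=.1,fatol=1e-4))
        if best is None or r.fun<best.fun:best=r
    return best.x[0],best.x[1],np.degrees(best.x[2]/50)%180,best.fun
E
python3 - <<'E'
from fit import *
ct=imaging.camera("top");cs=imaging.camera("side")
P=dict(macro_lens=(619,-78),tripod_foot=(636,-305),battery_box=(448,-96),filter_case=(632,122),large_round_tray=(460,-285),small_round_tray=(437,300),oblong_tray=(645,269),square_tray=(425,88),cleaner_bottle=(541,19),lens_mug=(438,-490))
for n,p0 in P.items():
    yaw=n in("battery_box","filter_case","oblong_tray","square_tray")
    V=[]
    for c in(ct,cs):
        u=proj(c,[*p0,20])[0];g=None
        for d in trace(c,n):
            if np.hypot(*(np.array(d["rect"][:2])-u))<30: g=d;break
        if g is None: print(n,"none",c is ct);continue
        m=np.array(g["region"]).astype(np.uint8)
        V.append((c,m))
    out=[np.round(fit(v,n,p0,yaw),2).tolist() for v in ([[x] for x in V]+([V] if len(V)>1 else []))]
    print(n,*out)
i=ct["img"][90:320,110:470];cv2.imwrite("pics/crop.png",cv2.cvtColor(cv2.resize(i,(800,511),interpolation=cv2.INTER_CUBIC),cv2.COLOR_RGB2BGR))
E
```

```text
macro_lens [618.09, -76.06, 4.47, 0.06] [644.33, -115.53, 12.12, 0.1] [617.48, -76.55, 0.65, 0.28]
tripod_foot [640.16, -307.49, 12.72, 0.15] [669.31, -352.94, 4.21, 0.11] [638.95, -308.6, 178.07, 0.4]
battery_box [450.32, -98.83, 51.54, 0.06] [472.25, -136.12, 50.8, 0.04] [450.32, -99.86, 51.75, 0.34]
filter_case none True
filter_case [661.99, 87.32, 15.55, 0.06]
large_round_tray [467.72, -286.52, 175.81, 0.05] [520.74, -317.22, 128.84, 0.79] [467.8, -286.53, 178.32, 0.49]
small_round_tray [440.12, 299.92, 0.57, 0.04] [462.38, 269.72, 8.27, 0.08] [440.3, 299.75, 6.59, 0.41]
oblong_tray [645.29, 274.47, 3.78, 0.03] [671.2, 242.71, 3.38, 0.05] [645.8, 274.1, 3.49, 0.36]
square_tray [429.48, 90.09, 166.56, 0.03] [454.0, 55.33, 165.42, 0.05] [429.72, 89.62, 166.94, 0.37]
cleaner_bottle [539.03, 12.58, 5.82, 0.22] [566.36, -20.12, 7.73, 0.23] [537.39, 11.53, 13.15, 0.36]
lens_mug none False
lens_mug [432.11, -473.79, 164.3, 0.09]
```

View pics/crop.png

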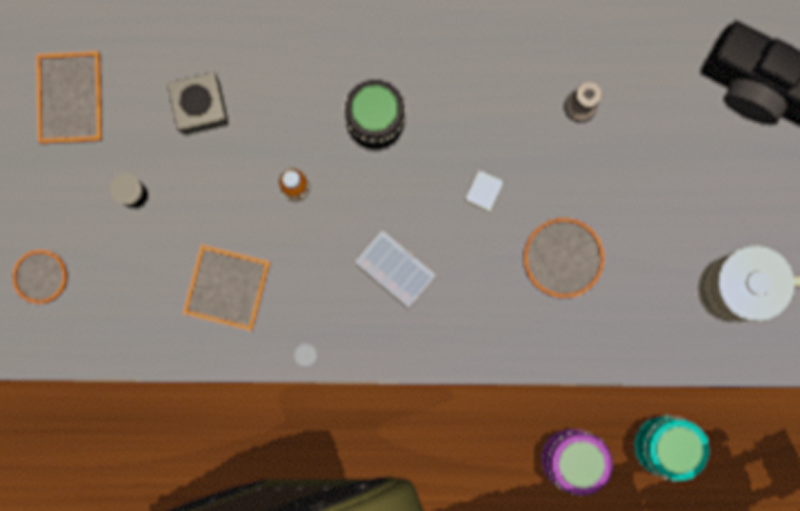

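The crop confirms it: black lens with a green glass front at crop (375,110), the purple and turquoise ones on the wood below. The two cameras disagree by a consistent (25,-35) mm, so the glass shelf stands above z=0. I'll fit its height too.

```bash
sed -i 's/\[x,y,0\]);return q/[x,y,H])+0;return q/; s/^S=4/S=4;H=0.0/' fit.py
python3 - <<'E'
import fit
from fit import *
ct=imaging.camera("top");cs=imaging.camera("side")
P=dict(macro_lens=(618,-76),tripod_foot=(639,-306),battery_box=(450,-98),filter_case=(632,122),large_round_tray=(467,-286),small_round_tray=(440,300),oblong_tray=(645,274),square_tray=(429,90),cleaner_bottle=(539,12),lens_mug=(438,-490))
views={}
for n,p0 in P.items():
    V=[]
    for c in(ct,cs):
        u=proj(c,[*p0,40])[0];g=None
        names=[n]+(["battery_box"] if n=="filter_case" else [])
        for k in names:
            for d in trace(c,k):
                if np.hypot(*(np.array(d["rect"][:2])-u))<30 and g is None: g=d
        V.append(None if g is None else (c,np.array(g["region"]).astype(np.uint8)))
    views[n]=V
np.save("views.npy",views,allow_pickle=True)
for n in("battery_box","square_tray","oblong_tray"):
    r=[]
    for h in(24,27,30,33,36):
        fit.H=h;r.append((h,)+tuple(np.round(fit.fit(views[n],n,P[n],True),3)))
    print(n,*r,sep="\n ")
E
```

```text
Traceback (most recent call last):
AttributeError: 'function' object has no attribute 'fit'
```

```bash
cat > P.py <<'E'
P=dict(macro_lens=(618,-76),tripod_foot=(639,-306),battery_box=(450,-98),filter_case=(632,122),large_round_tray=(467,-286),small_round_tray=(440,300),oblong_tray=(645,274),square_tray=(429,90),cleaner_bottle=(539,12),lens_mug=(438,-480))
E
python3 - <<'E'
from P import P
import fit as F, numpy as np
views=np.load("views.npy",allow_pickle=True).item()
hs=[]
for n in("battery_box","square_tray","oblong_tray","small_round_tray"):
    r=[]
    for h in(24,27,30,33,36):
        F.H=h;r.append(F.fit(views[n],n,P[n],"round" not in n)[3])
    q=np.polyfit((24,27,30,33,36),r,2);print(n,np.round(r,3),-q[1]/2/q[0]);hs.append(-q[1]/2/q[0])
F.H=float(np.median(hs));print("H",F.H)
for n,V in views.items():
    yaw=n in("battery_box","filter_case","oblong_tray","square_tray")
    v=[x for x in V if x is not None]
    print(n,[x is not None for x in V],*[np.round(F.fit(w,n,P[n],yaw),2).tolist() for w in [[x] for x in v]+([v] if len(v)>1 else [])])
E
```

```text
Traceback (most recent call last):
  File "fit.py", line 28, in fit
    r=minimize(cost,[p0[0],p0[1],np.radians(w)*50],method="Nelder-Mead",options=dict(initial_simplex=np.array([[0,0,0],[9,0,0],[0,9,0],[0,0,12]])+[p0[0],p0[1],np.radians(w)*50],xatol=.1,fatol=1e-4))
  File "fit.py", line 17, in cost
    for c,m in views:
        ^^^
TypeError: cannot unpack non-iterable NoneType object
```

```bash
cat > run.py <<'E'
from P import P
import fit as F, numpy as np
from h import *
YAW=("battery_box","filter_case","oblong_tray","square_tray")
def grab(names,tries=3):
    views={n:[None,None] for n in names}
    for _ in range(tries):
        for i,cam in enumerate(("top","side")):
            if all(v[i] is not None for v in views.values()):continue
            c=imaging.camera(cam)
            for n in names:
                if views[n][i] is not None:continue
                u=proj(c,[*P[n],50])[0];g=None
                for d in trace(c,n):
                    if g is None and np.hypot(*(np.array(d["rect"][:2])-u))<25:g=d
                if g is not None:views[n][i]=(c,np.array(g["region"]).astype(np.uint8))
    return views
def report(views,H):
    F.H=H
    for n,V in views.items():
        v=[x for x in V if x is not None]
        print(n,[x is not None for x in V],*[np.round(F.fit(w,n,P[n],n in YAW),2).tolist() for w in [[x] for x in v]+([v] if len(v)>1 else [])])
E
python3 - <<'E'
from run import *
views=grab(list(P))
hs=[]
for n in("battery_box","square_tray","oblong_tray","small_round_tray","macro_lens"):
    if None in views[n]: continue
    r=[]
    H=np.arange(22,40,3)
    for h in H:
        F.H=h;r.append(F.fit(views[n],n,P[n],n in YAW)[3])
    q=np.polyfit(H,r,2);print(n,np.round(r,3),-q[1]/2/q[0]);hs.append(-q[1]/2/q[0])
H=float(np.median(hs));print("H",H)
report(views,H)
E
```

```text
battery_box [0.144 0.111 0.085 0.081 0.105 0.134] 29.84360632034382
square_tray [0.153 0.102 0.068 0.064 0.092 0.135] 29.92264598420494
oblong_tray [0.165 0.119 0.084 0.073 0.089 0.121] 30.802717781313078
small_round_tray [0.198 0.154 0.107 0.089 0.113 0.155] 30.701311616428427
macro_lens [0.171 0.149 0.13  0.123 0.124 0.131] 32.52320486164666
H 30.701311616428427
macro_lens [True, True] [609.28, -76.1, 3.63, 0.11] [610.41, -79.76, 20.48, 0.12] [608.73, -77.09, 15.6, 0.12]
tripod_foot [True, True] [631.52, -301.44, 8.3, 0.12] [628.73, -304.94, 13.25, 0.13] [631.05, -302.62, 6.05, 0.17]
battery_box [True, True] [446.58, -98.58, 50.16, 0.04] [442.95, -100.39, 49.2, 0.06] [445.52, -99.6, 50.66, 0.08]
filter_case [True, True] [628.09, 118.39, 13.87, 0.08] [624.3, 116.2, 23.54, 0.15] [626.89, 117.77, 14.76, 0.13]
large_round_tray [True, True] [462.86, -282.55, 4.79, 0.05] [489.68, -285.11, 0.37, 0.81] [462.52, -282.97, 5.4, 0.43]
small_round_tray [True, True] [437.72, 292.37, 3.59, 0.05] [434.94, 289.46, 10.13, 0.06] [437.06, 291.21, 7.85, 0.09]
oblong_tray [True, True] [637.66, 265.61, 3.15, 0.06] [635.05, 263.23, 3.52, 0.06] [636.36, 264.21, 3.87, 0.07]
square_tray [True, True] [427.32, 85.59, 75.5, 0.04] [423.89, 84.4, 166.7, 0.05] [426.26, 84.82, 76.51, 0.06]
cleaner_bottle [True, True] [534.99, 9.02, 11.63, 0.28] [535.98, 8.68, 10.77, 0.34] [535.27, 9.34, 9.39, 0.31]
lens_mug [True, False] [429.49, -465.66, 173.4, 0.13]
```

```bash
cat >> h.py <<'E'
def go(x,y,z,yaw=None,p=None,w=None):
    """shift in tool axes and turn (deg) from the present pose, or from pose p,w(deg)"""
    s=monitor.read_state();p=s["eef_pos"] if p is None else p
    w=s["eef_rot"][2] if w is None else np.radians(w)
    d=np.array([x,y,z])-p;t=0 if yaw is None else (np.degrees(w)-yaw+90)%180-90
    print("from",np.round(p,1),"yaw %.1f"%np.degrees(w)," ->",np.round([np.cos(w)*d[0]+np.sin(w)*d[1],np.sin(w)*d[0]-np.cos(w)*d[1],-d[2],t],1))
E
python3 -c "
from h import *
go(609,-78,224);go(609,-78,77);go(463,-283,81,p=[609,-78,77],w=23.02)"
```

```text
from [ 215.1 -506.2  224.4] yaw 23.0  -> [ 5.3e+02 -2.4e+02  4.0e-01  0.0e+00]
from [ 215.1 -506.2  224.4] yaw 23.0  -> [ 530.  -240.   147.4    0. ]
from [609 -78  77] yaw 23.0  -> [-214.5  131.6   -4.     0. ]
```

Call:
arm_command(steps=[[1, 530, -240, 0, 0], [1, 530, -240, 0, 0], [1, 530, -240, 0, 0], [1, 530, -240, 0, 0], [1, 530, -240, 0, 0], [1, 530, -240, 0, 0], [1, 530, -240, 0, 0], [1, 530, -240, 0, 0], [1, 530, -240, 0, 0], [1, 530, -240, 0, 0], [1, 530, -240, 0, 0], [1, 530, -240, 0, 0], [1, 530, -240, 0, 0], [1, 530, -240, 0, 0], [1, 530, -240, 20, 0]])

```text
clock: 6.58
eef_pos: [609.4, -78.6, 205.7]
eef_rot: [3.14, -0.003, 0.401]
wrist_force: [0.8, -0.5, -0.8]
finger_gap: 94.2
finger_force: 0.0
```

```bash
python3 - <<'E'
from h import *
o=[]
for n in("top","side"):
    c=imaging.camera(n);u=proj(c,[609,-78,72])[0]
    i=c["img"].copy()
    for z in (31,77,187): 
        q=proj(c,[609,-78,z])[0].round().astype(int);i[q[1],q[0]]=[255,0,0]
    x,y=u.round().astype(int);o.append(cv2.resize(i[max(0,y-75):max(0,y-75)+150,x-50:x+50],(400,600),interpolation=cv2.INTER_NEAREST))
cv2.imwrite("pics/near1.png",cv2.cvtColor(np.hstack(o),cv2.COLOR_RGB2BGR))
go(609,-78,77)
E
```

```text
from [608.1 -78.3 202.7] yaw 23.0  -> [9.000e-01 1.000e-01 1.257e+02 0.000e+00]
```

View pics/near1.png

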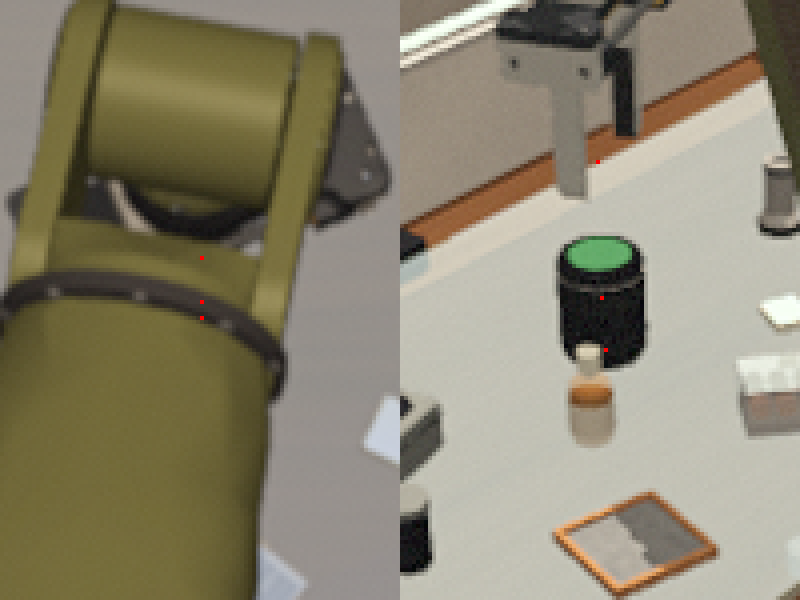

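The lens stands centred under the open fingers, with its base dot at crop (605,350). Descending and gripping.

Call:
arm_command(force=20, steps=[[1, 1, 0, 30, 0], [1, 1, 0, 60, 0], [1, 1, 0, 80, 0], [1, 1, 0, 100, 0], [1, 1, 0, 115, 0], [1, 1, 0, 126, 0], [1, 1, 0, 126, 0], [0.5, 1, 0, 126, 0], [0.5, 1, 0, 126, 0], [0.5, 1, 0, 126, 0], [0.5, 1, 0, 126, 0], [0.5, 1, 0, 126, 0], [0.5, 1, 0, 126, 0], [0.5, 1, 0, 126, 0]])

```text
clock: 8.43
eef_pos: [610.0, -77.5, 78.8]
eef_rot: [3.142, -0.0, 0.402]
wrist_force: [-1.1, 1.6, 5.4]
finger_gap: 64.0
finger_force: 20.0
```

```bash
python3 -c "
from h import *
go(463,-283,180);go(463,-283,81)"
```

```text
from [610.  -77.5  78.8] yaw 23.0  -> [-215.7  131.6 -101.2    0. ]
from [610.  -77.5  78.8] yaw 23.0  -> [-215.7  131.6   -2.2    0. ]
```

Call:
arm_command(steps=[[0.5, 0, 0, -8, 0], [0.5, 0, 0, -25, 0], [0.5, 0, 0, -50, 0], [0.5, 0, 0, -80, 0], [0.5, 0, 0, -80, 0], [0.5, 0, 0, -80, 0]])

```text
clock: 9.18
eef_pos: [609.5, -77.6, 157.5]
eef_rot: [-3.141, 0.001, 0.402]
wrist_force: [-1.2, -0.1, -3.8]
finger_gap: 63.7
finger_force: 20.0
```

Call:
arm_command(steps=[[0.5, -15, 9, 0, 0], [0.5, -45, 27, 0, 0], [0.5, -80, 49, 0, 0], [0.5, -115, 70, 0, 0], [0.5, -150, 92, 0, 0], [0.5, -180, 110, 0, 0], [0.5, -205, 125, 0, 0], [0.5, -215, 132, 0, 0], [0.5, -215, 132, 15, 0], [0.5, -215, 132, 40, 0], [0.5, -215, 132, 55, 0], [0.5, -215, 132, 55, 0], [0.5, -215, 132, 55, 0]])

```text
clock: 10.8
eef_pos: [464.1, -283.1, 104.0]
eef_rot: [3.141, -0.0, 0.402]
wrist_force: [-0.2, -0.5, -2.8]
finger_gap: 64.2
finger_force: 20.0
```

```bash
python3 - <<'E'
from h import *
from run import *
P["macro_lens"]=(463,-283)
c=imaging.camera("top");s=imaging.camera("side")
o=[]
for c in(c,s):
    i=c["img"];u=proj(c,[463,-283,60])[0].round().astype(int);y=max(0,u[1]-60);o.append(cv2.resize(i[y:y+120,u[0]-60:u[0]+60],(400,400),interpolation=cv2.INTER_CUBIC))
cv2.imwrite("pics/near2.png",cv2.cvtColor(np.hstack(o),cv2.COLOR_RGB2BGR))
go(463,-283,81)
E
```

```text
from [ 464.1 -283.3  104.2] yaw 23.0  -> [-0.9 -0.7 23.2  0. ]
```

View pics/near2.png

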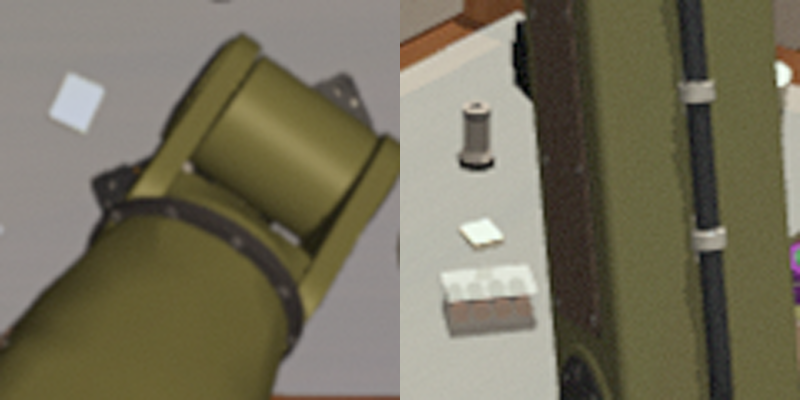

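Both views are blocked by the arm, so I'll lower by feel. The lens should meet the felt about 21 mm below.

Call:
arm_command(steps=[[0.5, -1, 0, 8, 0], [0.5, -1, 0, 14, 0], [0.5, -1, 0, 17, 0], [0.5, -1, 0, 19, 0], [0.5, -1, 0, 20, 0], [0.5, -1, 0, 20.5, 0], [0.5, -1, 0, 20.5, 0]])

```text
clock: 11.78
eef_pos: [462.8, -283.6, 83.0]
eef_rot: [3.142, -0.0, 0.402]
wrist_force: [-0.3, -0.1, -2.4]
finger_gap: 64.2
finger_force: 20.0
```

Call:
arm_command(steps=[[0.5, 0, 0, 0.5, 0], [0.5, 0, 0, 1, 0], [0.5, 0, 0, 1.5, 0], [0.5, 0, 0, 1.5, 0]])

```text
clock: 12.28
eef_pos: [462.9, -283.7, 82.7]
eef_rot: [3.141, -0.0, 0.402]
wrist_force: [-5.6, 3.6, 12.3]
finger_gap: 63.9
finger_force: 20.0
```

Contact came at TCP z 82.7, the felt height and not the rim. Releasing and rising.

Call:
arm_command(steps=[[0.75, 0, 0, 0, 0], [0.9, 0, 0, 0, 0], [1, 0, 0, 0, 0], [1, 0, 0, 0, 0], [1, 0, 0, 0, 0], [1, 0, 0, -20, 0], [1, 0, 0, -60, 0], [1, 0, 0, -110, 0], [1, 0, 0, -110, 0]])

```text
clock: 13.4
eef_pos: [463.9, -284.4, 195.1]
eef_rot: [3.136, -0.003, 0.402]
wrist_force: [0.5, 0.6, -0.6]
finger_gap: 94.6
finger_force: 0.0
```

```bash
python3 -c "
from h import *
go(631,-302,190);go(631,-302,75)"
```

```text
from [ 463.9 -284.4  195.1] yaw 23.0  -> [146.9  81.6   5.1   0. ]
from [ 463.9 -284.4  195.1] yaw 23.0  -> [146.9  81.6 120.1   0. ]
```

Call:
arm_command(steps=[[1, 50, 28, 0, 0], [1, 100, 56, 0, 0], [1, 147, 82, 0, 0], [1, 147, 82, 0, 0], [1, 147, 82, 0, 0], [1, 147, 82, 0, 0]])

```text
clock: 14.15
eef_pos: [629.2, -301.8, 192.0]
eef_rot: [3.141, -0.0, 0.401]
wrist_force: [-0.2, -0.0, -0.3]
finger_gap: 94.2
finger_force: 0.0
```

```bash
python3 - <<'E'
from run import *
P["macro_lens"]=(463,-283)
c=imaging.camera("top");s=imaging.camera("side");o=[]
for c,p in((c,(463,-283,60)),(s,(600,-290,70))):
    i=c["img"];u=proj(c,p)[0].round().astype(int);y=max(0,u[1]-60);o.append(cv2.resize(i[y:y+120,u[0]-60:u[0]+60],(400,400),interpolation=cv2.INTER_CUBIC))
cv2.imwrite("pics/near3.png",cv2.cvtColor(np.hstack(o),cv2.COLOR_RGB2BGR))
report(grab(["macro_lens"],1),35)
report(grab(["tripod_foot"],1),31)
go(631,-302,75)
E
```

```text
macro_lens [False, False]
tripod_foot [False, True] [626.8, -301.88, 7.98, 0.3]
from [ 630.1 -301.6  191.5] yaw 23.0  -> [  0.7   0.7 116.5   0. ]
```

View pics/near3.png

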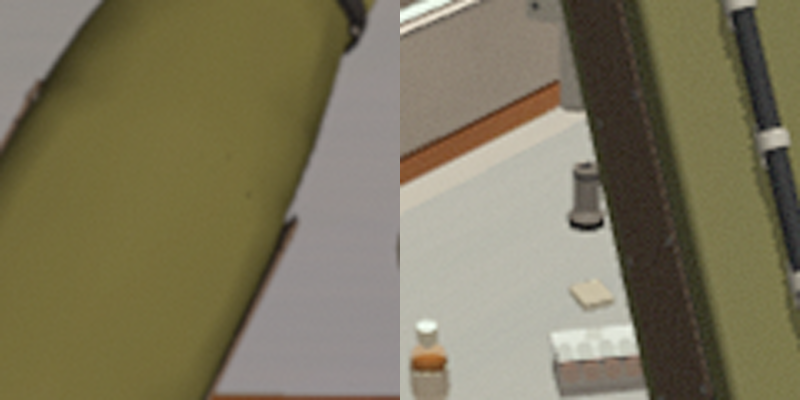

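The tray is hidden behind the arm, so the lens check waits. The foot stands at crop (587,195), where measured. Grasping it.

Call:
arm_command(force=15, steps=[[1, 0, 0, 30, 0], [1, 0, 0, 60, 0], [1, 0, 0, 85, 0], [1, 0, 0, 105, 0], [1, 0, 0, 116, 0], [1, 0, 0, 116, 0], [0.2, 0, 0, 116, 0], [0.2, 0, 0, 116, 0], [0.2, 0, 0, 116, 0], [0.2, 0, 0, 116, 0], [0.2, 0, 0, 116, 0], [0.2, 0, 0, 116, 0], [0.2, 0, 0, 116, 0], [0.2, 0, 0, 116, 0], [0.2, 0, 0, 116, 0]])

```text
clock: 16.52
eef_pos: [630.1, -301.6, 75.4]
eef_rot: [3.142, 0.0, 0.402]
wrist_force: [0.6, -0.2, -0.2]
finger_gap: 25.2
finger_force: 15.0
```

```bash
python3 -c "
from h import *
go(437,291,200);go(437,291,79)"
```

```text
from [ 630.1 -301.6   75.4] yaw 23.0  -> [  54.  -620.9 -124.6    0. ]
from [ 630.1 -301.6   75.4] yaw 23.0  -> [  54.  -620.9   -3.6    0. ]
```

Call:
arm_command(steps=[[0.2, 0, 0, -10, 0], [0.2, 0, 0, -35, 0], [0.2, 0, 0, -70, 0], [0.2, 0, 0, -110, 0], [0.2, 4, -40, -115, 0], [0.2, 8, -90, -115, 0], [0.2, 12, -145, -115, 0], [0.2, 17, -200, -115, 0], [0.2, 22, -255, -115, 0], [0.2, 27, -310, -115, 0], [0.2, 32, -365, -115, 0], [0.2, 36, -420, -115, 0], [0.2, 41, -475, -115, 0], [0.2, 46, -530, -115, 0], [0.2, 50, -580, -115, 0], [0.2, 53, -610, -115, 0], [0.2, 54, -621, -110, 0], [0.2, 54, -621, -70, 0], [0.2, 54, -621, -30, 0], [0.2, 54, -621, -30, 0]])

```text
clock: 19.02
eef_pos: [436.1, 289.8, 103.5]
eef_rot: [3.141, 0.005, 0.401]
wrist_force: [0.2, -0.6, -1.3]
finger_gap: 25.2
finger_force: 15.0
```

```bash
python3 - <<'E'
from run import *
P["macro_lens"]=(463,-283)
c=imaging.camera("top");s=imaging.camera("side");o=[]
for c,p,r in((c,(463,-283,60),60),(s,(437,291,60),50)):
    i=c["img"];u=proj(c,p)[0].round().astype(int);y=max(0,u[1]-r);o.append(cv2.resize(i[y:y+2*r,u[0]-r:u[0]+r],(400,400),interpolation=cv2.INTER_CUBIC))
cv2.imwrite("pics/near4.png",cv2.cvtColor(np.hstack(o),cv2.COLOR_RGB2BGR))
report(grab(["macro_lens"],2),35)
go(437,291,79)
E
```

```text
macro_lens [True, True] [463.74, -283.23, 5.66, 0.09] [461.27, -285.04, 16.22, 0.12] [463.1, -284.39, 7.11, 0.12]
from [437.6 291.3 106.9] yaw 23.0  -> [-0.7  0.  27.9  0. ]
```

View pics/near4.png

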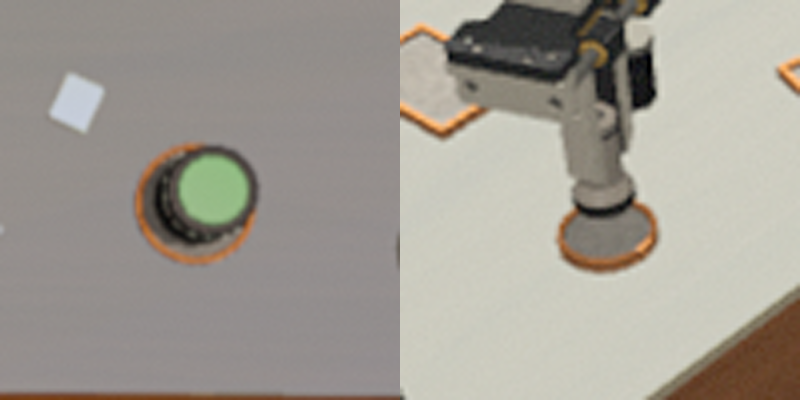

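The lens stands upright in the large tray, within about 1 mm of its centre (crop 205,195). The foot hangs over the small tray (crop 605,200). Lowering it.

Call:
arm_command(steps=[[0.2, -1, 0, 10, 0], [0.2, -1, 0, 18, 0], [0.2, -1, 0, 23, 0], [0.2, -1, 0, 25.5, 0], [0.2, -1, 0, 27, 0], [0.2, -1, 0, 28, 0], [0.2, -1, 0, 28, 0], [0.2, -1, 0, 28, 0]])

```text
clock: 20.32
eef_pos: [436.6, 290.9, 79.0]
eef_rot: [-3.142, -0.002, 0.402]
wrist_force: [-4.4, -4.0, 16.2]
finger_gap: 25.2
finger_force: 15.0
```

Contact at the felt height. Release and rise.

Call:
arm_command(steps=[[0.4, 0, 0, 0, 0], [0.6, 0, 0, 0, 0], [0.8, 0, 0, 0, 0], [0.8, 0, 0, 0, 0], [0.8, 0, 0, -20, 0], [0.9, 0, 0, -60, 0], [1, 0, 0, -110, 0], [1, 0, 0, -120, 0], [1, 0, 0, -120, 0]])

```text
clock: 21.45
eef_pos: [436.0, 290.7, 197.2]
eef_rot: [-3.142, -0.0, 0.402]
wrist_force: [0.7, 0.2, -0.1]
finger_gap: 94.0
finger_force: 0.0
```

```bash
python3 - <<'E'
from run import *
P["tripod_foot"]=(437,291)
report(grab(["tripod_foot"],1),35)
report(grab(["battery_box"],2),30.5)
go(445.5,-99.5,200,50.3);go(445.5,-99.5,200,-39.7)
E
```

```text
tripod_foot [True, True] [435.76, 288.42, 7.65, 0.18] [432.39, 291.4, 4.62, 0.16] [435.15, 289.0, 9.11, 0.19]
battery_box [True, True] [446.57, -98.61, 50.11, 0.06] [442.35, -99.46, 47.31, 0.07] [445.7, -99.13, 50.31, 0.09]
from [435.9 290.6 196.9] yaw 23.0  -> [-143.8  362.8   -3.1  -27.3]
from [435.9 290.6 196.9] yaw 23.0  -> [-143.8  362.8   -3.1   62.7]
```

Call:
arm_command(steps=[[1, -14, 36, 0, -10], [1, -28, 72, 0, -20], [1, -43, 109, 0, -30], [1, -57, 145, 0, -40], [1, -72, 181, 0, -50], [1, -86, 218, 0, -60], [1, -100, 254, 0, -70], [1, -115, 290, 0, -80], [1, -129, 326, 0, -90], [1, -144, 363, 0, -100], [1, -144, 363, 0, -110], [1, -144, 363, 0, -117.3], [1, -144, 363, 0, -117.3], [1, -144, 363, 30, -117.3], [1, -144, 363, 60, -117.3], [1, -144, 363, 70, -117.3], [1, -144, 363, 70, -117.3], [1, -144, 363, 70, -117.3]])

```text
clock: 24.1
eef_pos: [446.0, -99.8, 128.5]
eef_rot: [3.141, 0.001, 2.448]
wrist_force: [-0.3, 0.4, 0.8]
finger_gap: 93.7
finger_force: 0.0
```

```bash
python3 - <<'E'
from h import *
o=[]
for n in("side","top"):
    c=imaging.camera(n);i=c["img"].copy()
    u=proj(c,(445,-99,80))[0].round().astype(int);y=max(0,u[1]-50);o.append(cv2.resize(i[y:y+100,u[0]-50:u[0]+50],(400,400),interpolation=cv2.INTER_CUBIC))
cv2.imwrite("pics/near5.png",cv2.cvtColor(np.hstack(o),cv2.COLOR_RGB2BGR))
go(445.5,-99.2,61,140.2)
E
```

```text
from [445.9 -99.8 128.4] yaw 140.3  -> [ 0.7  0.2 67.4  0.1]
```

View pics/near5.png

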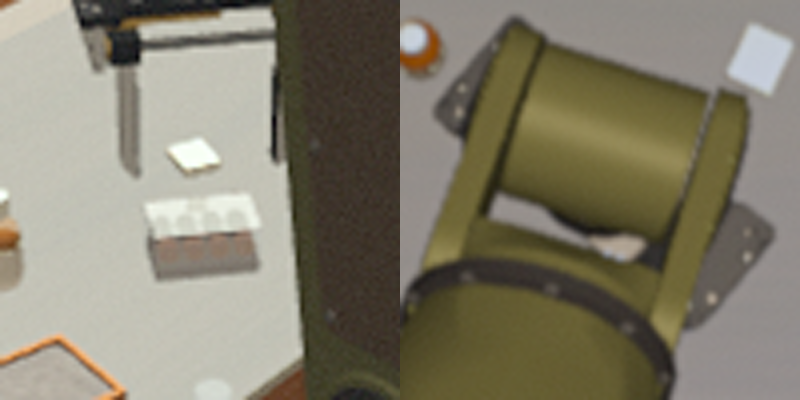

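In the side view the fingers (crop x 130 and 277) straddle the box (145–260) evenly along its long axis. Descending.

Call:
arm_command(force=15, steps=[[1, 0, 0, 20, 0], [1, 0, 0, 35, 0], [1, 0, 0, 50, 0], [1, 0, 0, 60, 0], [1, 0, 0, 67, 0], [1, 0, 0, 67, 0], [0.6, 0, 0, 67, 0], [0.6, 0, 0, 67, 0], [0.6, 0, 0, 67, 0], [0.6, 0, 0, 67, 0], [0.6, 0, 0, 67, 0]])

```text
clock: 25.58
eef_pos: [445.7, -99.8, 60.8]
eef_rot: [3.141, 0.001, 2.449]
wrist_force: [-0.0, 0.8, 5.3]
finger_gap: 76.1
finger_force: 15.0
```

```bash
python3 -c "
from h import *
go(636.5,264.5,160,93.5)"
```

```text
from [445.7 -99.8  60.8] yaw 140.3  -> [ 85.8 402.2 -99.2  46.8]
```

Call:
arm_command(steps=[[0.6, 0, 0, -10, 0], [0.6, 0, 0, -35, 0], [0.6, 0, 0, -70, 0], [0.6, 0, 0, -105, 0], [0.6, 0, 0, -110, 0], [0.6, 6, 30, -110, 4], [0.6, 17, 80, -110, 10], [0.6, 28, 130, -110, 16], [0.6, 38, 180, -110, 22], [0.6, 49, 230, -110, 28], [0.6, 59, 280, -110, 34], [0.6, 70, 330, -110, 40], [0.6, 80, 375, -110, 45], [0.6, 86, 402, -110, 46.8], [0.6, 86, 402, -100, 46.8], [0.6, 86, 402, -60, 46.8], [0.6, 86, 402, -40, 46.8], [0.6, 86, 402, -30, 46.8], [0.6, 86, 402, -30, 46.8], [0.6, 86, 402, -30, 46.8]])

```text
clock: 28.08
eef_pos: [636.4, 264.6, 91.8]
eef_rot: [3.14, -0.0, 1.632]
wrist_force: [0.2, -0.1, -0.9]
finger_gap: 76.0
finger_force: 15.0
```

```bash
python3 - <<'E'
from h import *
o=[]
for n in("side","top"):
    c=imaging.camera(n);i=c["img"].copy()
    u=proj(c,(636,264,60))[0].round().astype(int);y=max(0,u[1]-50);o.append(cv2.resize(i[y:y+100,u[0]-50:u[0]+50],(400,400),interpolation=cv2.INTER_CUBIC))
cv2.imwrite("pics/near6.png",cv2.cvtColor(np.hstack(o),cv2.COLOR_RGB2BGR))
go(636.5,264.5,65,93.5)
E
```

```text
from [636.3 264.7  91.6] yaw 93.5  -> [-0.2  0.1 26.6  0. ]
```

View pics/near6.png

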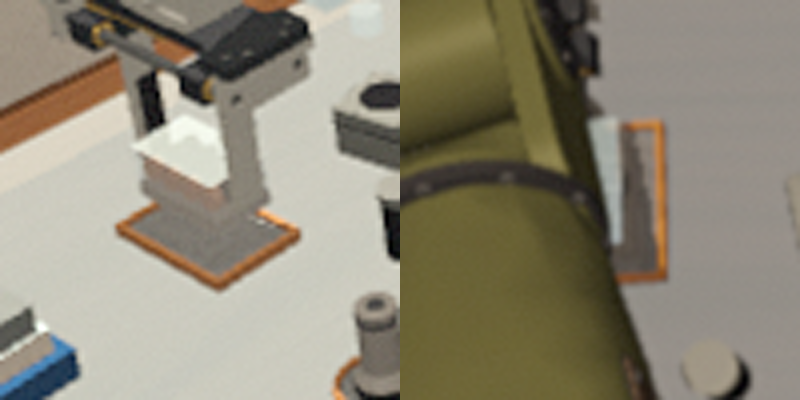

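The box hangs square over the oblong tray (side crop 210,190), and the top-view gap of about 9 px matches the parallax at this height. Lowering.

Call:
arm_command(steps=[[0.6, 0, 0, 10, 0], [0.6, 0, 0, 18, 0], [0.6, 0, 0, 23, 0], [0.6, 0, 0, 25, 0], [0.6, 0, 0, 26.5, 0], [0.6, 0, 0, 27.5, 0], [0.6, 0, 0, 27.5, 0], [0.6, 0, 0, 27.5, 0]])

```text
clock: 29.18
eef_pos: [636.1, 264.7, 64.9]
eef_rot: [3.141, -0.0, 1.632]
wrist_force: [-7.4, -1.6, 12.6]
finger_gap: 76.0
finger_force: 15.0
```

Call:
arm_command(steps=[[0.9, 0, 0, 0, 0], [1, 0, 0, 0, 0], [1, 0, 0, 0, 0], [1, 0, 0, 0, 0], [1, 0, 0, -20, 0], [1, 0, 0, -60, 0], [1, 0, 0, -100, 0], [1, 0, 0, -120, 0], [1, 0, 0, -120, 0]])

```text
clock: 30.3
eef_pos: [636.6, 264.8, 185.9]
eef_rot: [3.138, -0.001, 1.632]
wrist_force: [-0.7, 0.4, -1.0]
finger_gap: 94.3
finger_force: 0.0
```

```bash
python3 - <<'E'
from run import *
P["battery_box"]=(636,264)
report(grab(["battery_box"],1),34.5)
report(grab(["filter_case"],2),30.5)
c=imaging.camera("top");save(c,"top7")
go(626.5,118,200,104.3);go(626.5,118,200,14.3)
E
```

```text
battery_box [True, True] [637.03, 260.01, 11.24, 0.16] [633.79, 262.43, 178.24, 0.09] [635.35, 261.44, 2.64, 0.14]
filter_case [True, True] [627.65, 119.12, 13.46, 0.04] [623.29, 117.95, 110.23, 0.1] [626.69, 118.65, 103.28, 0.09]
from [635.9 264.5 182.5] yaw 93.5  -> [-145.7  -18.4  -17.5  -10.8]
from [635.9 264.5 182.5] yaw 93.5  -> [-145.7  -18.4  -17.5   79.2]
```

Call:
arm_command(steps=[[1, -50, -6, 0, -5], [1, -100, -12, 0, -10.2], [1, -146, -18, 0, -10.2], [1, -146, -18, 0, -10.2], [1, -146, -18, 30, -10.2], [1, -146, -18, 60, -10.2], [1, -146, -18, 85, -10.2], [1, -146, -18, 85, -10.2], [1, -146, -18, 85, -10.2]])

```text
clock: 31.88
eef_pos: [627.5, 118.3, 99.1]
eef_rot: [3.14, 0.0, 1.811]
wrist_force: [0.1, 0.9, -0.0]
finger_gap: 94.0
finger_force: 0.0
```

```bash
python3 - <<'E'
from h import *
c=imaging.camera("side");i=c["img"]
u=proj(c,(626,118,70))[0].round().astype(int);y=max(0,u[1]-60)
a=cv2.resize(i[y:y+100,u[0]-50:u[0]+50],(400,400),interpolation=cv2.INTER_CUBIC)
t=cv2.cvtColor(cv2.imread("pics/top7.png"),cv2.COLOR_BGR2RGB)
b=cv2.resize(t[90:250,90:250],(400,400),interpolation=cv2.INTER_CUBIC)
cv2.imwrite("pics/near7.png",cv2.cvtColor(np.hstack([a,b]),cv2.COLOR_RGB2BGR))
go(626.5,118.5,61,103.5)
E
```

```text
from [627.5 118.2  99.3] yaw 103.7  -> [ 0.5 -0.9 38.3  0.2]
```

View pics/near7.png

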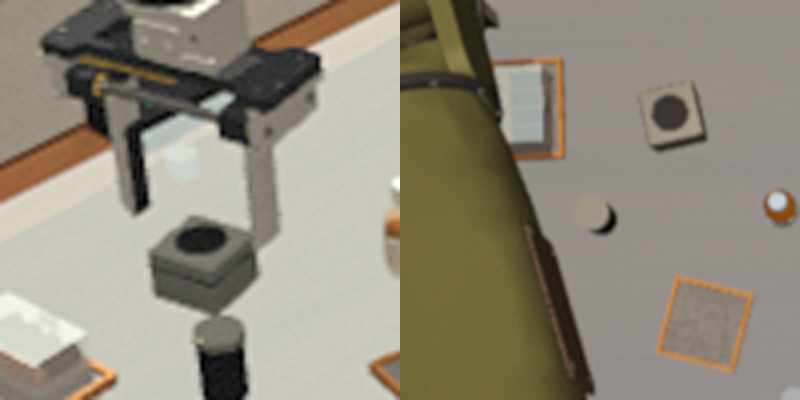

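The battery box lies in its tray (right crop 522,105). The open fingers straddle the filter case (left crop 205,260) squarely. Grasping it.

Call:
arm_command(force=15, steps=[[1, 0, -1, 15, 0], [1, 0, -1, 28, 0], [1, 0, -1, 38, 0], [1, 0, -1, 38, 0], [0.4, 0, -1, 38, 0], [0.4, 0, -1, 38, 0], [0.4, 0, -1, 38, 0], [0.4, 0, -1, 38, 0], [0.4, 0, -1, 38, 0], [0.4, 0, -1, 38, 0], [0.4, 0, -1, 38, 0]])

```text
clock: 33.3
eef_pos: [626.1, 117.5, 60.1]
eef_rot: [3.141, 0.0, 1.81]
wrist_force: [0.8, 0.2, 2.3]
finger_gap: 53.9
finger_force: 15.0
```

```bash
python3 -c "
from h import *
go(426.3,85,160,76.5)"
```

```text
from [626.1 117.5  60.1] yaw 103.7  -> [  15.8 -201.8  -99.9   27.2]
```

Call:
arm_command(steps=[[0.4, 0, 0, -10, 0], [0.4, 0, 0, -35, 0], [0.4, 0, 0, -70, 0], [0.4, 0, 0, -95, 0], [0.4, 0, 0, -100, 0], [0.4, 2, -20, -100, 4], [0.4, 5, -60, -100, 10], [0.4, 9, -110, -100, 17], [0.4, 13, -160, -100, 24], [0.4, 16, -192, -100, 27.2], [0.4, 16, -202, -95, 27.2], [0.4, 16, -202, -60, 27.2], [0.4, 16, -202, -40, 27.2], [0.4, 16, -202, -30, 27.2], [0.4, 16, -202, -30, 27.2], [0.4, 16, -202, -30, 27.2]])

```text
clock: 35.3
eef_pos: [426.5, 85.2, 90.5]
eef_rot: [3.141, -0.0, 1.336]
wrist_force: [0.8, -0.1, -0.7]
finger_gap: 54.5
finger_force: 15.0
```

```bash
python3 - <<'E'
from h import *
c=imaging.camera("side");i=c["img"]
u=proj(c,(426,85,60))[0].round().astype(int);y=max(0,u[1]-50)
cv2.imwrite("pics/near8.png",cv2.cvtColor(cv2.resize(i[y:y+100,u[0]-50:u[0]+50],(400,400),interpolation=cv2.INTER_CUBIC),cv2.COLOR_RGB2BGR))
go(426.3,85,64.2,76.5)
E
```

```text
from [426.4  85.2  90.6] yaw 76.5  -> [-0.2 -0.1 26.4  0. ]
```

View pics/near8.png

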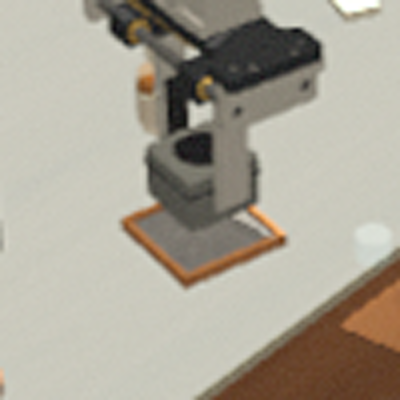

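The case hangs squarely over the square tray (crop 205,180). Lowering.

Call:
arm_command(steps=[[0.4, 0, 0, 10, 0], [0.4, 0, 0, 18, 0], [0.4, 0, 0, 23, 0], [0.4, 0, 0, 25, 0], [0.4, 0, 0, 26.5, 0], [0.4, 0, 0, 27.5, 0], [0.4, 0, 0, 27.5, 0], [0.4, 0, 0, 27.5, 0]])

```text
clock: 36.35
eef_pos: [426.0, 85.3, 63.5]
eef_rot: [3.142, -0.0, 1.336]
wrist_force: [-8.8, -0.6, 18.1]
finger_gap: 53.7
finger_force: 15.0
```

Call:
arm_command(steps=[[0.7, 0, 0, 0, 0], [0.9, 0, 0, 0, 0], [0.9, 0, 0, 0, 0], [0.9, 0, 0, 0, 0], [0.9, 0, 0, -20, 0], [0.9, 0, 0, -60, 0], [0.9, 0, 0, -110, 0], [0.9, 0, 0, -140, 0], [0.9, 0, 0, -140, 0]])

```text
clock: 37.48
eef_pos: [426.7, 85.2, 204.2]
eef_rot: [3.138, -0.001, 1.336]
wrist_force: [-0.2, -0.9, -0.8]
finger_gap: 84.4
finger_force: 0.0
```

```bash
python3 -c "
from h import *
go(330,-380,210)"
```

```text
from [426.7  85.2 204.2] yaw 76.5  -> [-475.    14.4   -5.8    0. ]
```

Call:
arm_command(steps=[[0.9, -50, 2, -10, 0], [0.9, -100, 3, -10, 0], [0.9, -160, 5, -10, 0], [0.9, -220, 7, -10, 0], [0.9, -280, 8, -10, 0], [0.9, -340, 10, -10, 0], [0.9, -400, 12, -10, 0], [0.9, -450, 14, -10, 0], [0.9, -475, 14, -10, 0], [0.9, -475, 14, -10, 0], [0.9, -475, 14, -10, 0], [0.9, -475, 14, -10, 0]])

```text
clock: 38.98
eef_pos: [329.2, -379.2, 212.3]
eef_rot: [-3.142, -0.0, 1.337]
wrist_force: [-0.2, 0.1, 0.2]
finger_gap: 84.5
finger_force: 0.0
```

```bash
python3 - <<'E'
from run import *
P.update(macro_lens=(463,-283),tripod_foot=(437,291),battery_box=(636,264),filter_case=(426,85))
report(grab(["macro_lens","tripod_foot","battery_box","filter_case"],1),34.5)
report(grab(["cleaner_bottle","lens_mug"],1),30.5)
o=[]
for n,(x,y,w,h) in dict(top=(100,90,290,170),side=(100,120,290,170)).items():
    c=imaging.camera(n);o.append(cv2.resize(c["img"][y:y+h,x:x+w],(510,299),interpolation=cv2.INTER_CUBIC))
cv2.imwrite("pics/end.png",cv2.cvtColor(np.vstack(o),cv2.COLOR_RGB2BGR))
E
```

```text
macro_lens [True, True] [463.96, -282.78, 2.99, 0.07] [494.08, -295.99, 165.51, 0.9] [464.45, -282.76, 1.13, 0.49]
tripod_foot [True, True] [437.3, 291.12, 9.83, 0.06] [434.38, 289.02, 9.94, 0.12] [436.83, 290.38, 13.97, 0.13]
battery_box [True, True] [636.08, 263.91, 3.94, 0.04] [633.1, 262.02, 3.04, 0.05] [634.94, 263.04, 4.93, 0.06]
filter_case [True, True] [426.26, 85.45, 75.73, 0.06] [422.99, 83.1, 71.26, 0.08] [425.46, 84.66, 165.07, 0.1]
cleaner_bottle [True, True] [536.08, 10.36, 10.47, 0.23] [533.36, 12.45, 9.77, 0.27] [535.26, 10.38, 179.23, 0.25]
lens_mug [True, False] [436.32, -469.76, 3.72, 0.62]
```

View pics/end.png

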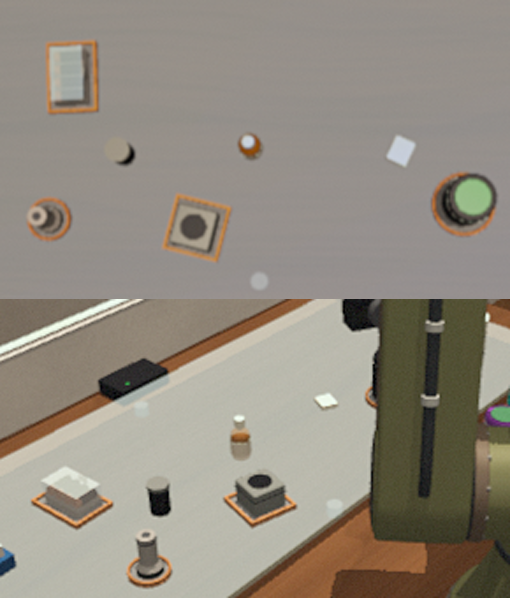

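All four things stand upright in their trays, each within about 1–2 mm of centre, and the bottle has not moved. Handing in.

```bash
python3 -c "
from cell import job
print(job.sign_off())"
```

```text
the job is handed in; nothing more can be done
None
```

The lens, tripod foot, battery box and filter case were put, in that order, upright into their fitted trays, with the mug and cleaner bottle left alone, and the job was handed in with about 39 s on the clock.

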